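# Square up and weigh down a set of shade swatch boards

### The arm

A 6-joint arm with a two-finger parallel gripper is mounted at the origin on the work surface. World frame = base frame: x ahead of the robot, y to its left, z up, the work surface at z = 0. Lengths are in m, angles in rad, forces in N, time in s.
With the tool pointing down it reaches from about 0.35 to 0.975 m from the base axis. Payload 4.9 kg.
Tool frame: the origin (TCP) lies on the centre line of the jaws, within the pads' length; the fingertips stand 22 mm ahead of it and the grasp point (between the pads) lies 3 mm ahead of it (manip.tcp_to_tips is the distance from the TCP to the fingertips, in m); z points along the fingers, x is the direction in which the jaws open and shut, and the axes are right-handed (so a half turn about z gives the same grasp; the last joint's range is limited). The gripper opens to 85 mm and grips with 20 to 120 N. Pads are 22 mm wide; open, the fingers measure 114 mm over their backs; the gripper's body (76 mm by 85 mm) begins 54 mm behind the grasp point. The pads swing forward as they close: fully open they stand 13 mm farther back than shut.
Start: joints at [1.172, 0.053, 1.613, -0, 1.476, -0.119], TCP at [0.173, 0.601, 0.253] pointing down, gripper open.
Joint ranges: [-3.01, 3.01], [-1.01, 2.22], [0.06, 2.58], [-1.02, 4.17], [0.09, 2.62], [-3.14, 3.14]. Speed limits (rad/s): [2.57, 2.57, 3.14, 3.14, 3.14, 3.14].

### API

Orientations are given as a unit quaternion [w, x, y, z].
In Python, from plant import manip gives the robot as it stands.
- The arm moves only by the shell command python3 -m pendant 'ROWS'. ROWS is a JSON object of lists of equal length, an entry for each row: "linear": the shift along the tool's x, y, z in cm, a list of three; "rotation": the turn, a rotation vector about the tool's x, y, z in degrees, a list of three; "grip": the closure, from 0 (fully open) to 1 (shut). A call has exactly 10 rows; each row is the pose to reach, as a shift and turn from the pose commanded when the call began, along the tool's axes at that moment; what a row does not reach only later rows make up. A row lasts 1/12 s, in which the tool goes at most 41.7 mm and 7.16 degrees, less where a joint would pass 70% of its speed; a pose out of reach is approached as far as the arm can. A call with a gripper value outside its range is refused whole. The fingers move at their own pace and stop on an object; the grip force is fixed at half the most. Time passes only in rows, so rows that repeat a pose let the fingers close, or fill a call up. It gives the time, the measured TCP pose, the force and the opening at its end, in the units of the state.
- manip.state(): the state, without advancing time (a new reading comes with each control period).
- manip.grab_frame(name): name is "scene" or "top" or "wrist"; returns the picture (384x512x3 uint8, red, green, blue); there is no depth.
- manip.calibration(name): a dict with "fx", "fy", "cx", "cy" (pixels), "k1" (the pictures are not rectified: a ray, as slopes to the right and down, at radius r is drawn at 1 + k1 r^2 times it, then the intrinsics apply), "cam_to_world" (4x4, takes a point from camera to world coordinates). Camera axes: x right, y up, looking along -z (the intrinsics and any distortion apply to the point x, -y, -z); pixel columns grow to the right and rows downward; lengths in m; the calibration is good to about 2 mm. A picture is of the moment at which its call begins: read the wrist's pose just before it. calibration takes no time and is no camera call; for the wrist camera it gives the pose at the moment of the call.
- manip.job_done(): hands the job in, once; it reports no verdict.
The state is a dict: "time": time; "joint_pos": joint angles; "joint_vel": joint speeds; "joint_efforts": joint torques, N m; "tool_pos": TCP position; "tool_rot": TCP orientation; "contact_force": force on the tool from outside, world axes, zero at the start; "ft_torque": the same for the moment, N m; "gripper_width": opening from 0.0 (shut) to 1.0 (fully open).
Only numpy, scipy, OpenCV 4.12 (cv2) and the standard library are available. Lean on these libraries where they do the work, as an engineer would, in place of code of your own. Each camera call takes 0.05 s, during which the arm holds its last target. There are 200 camera calls.

### The job

Stack three swatch boards in the squaring jig with the yellow fences: first the dark brown one, then the copper one on it, then the cream one on top, each lying flat and pushed up square against both fences (the end one and the side one). Then set the brass weight down (do not drop it) upright on the middle of the cream board to hold the stack. Leave the green board, the gold jar and the brown tube where they are.

Things in the scene. Friction and masses are not known exactly. Their poses are not given: they have to be found in the camera images.
- jig: squaring jig, fixed. Aluminium base, top at z = 8 mm, with a 120 x 50 mm seat; yellow fences 8 mm thick up to z = 42 mm. Origin at table level under the seat centre, x along 120, y along 50. End fence inner face x = -60; side fence inner face y = -25, only x = -60 to -34 and 34 to 60 (finger gap between); other sides open. Flush board: origin x = y = 0, underside z = 8, 18, 28 mm; stack top 38.
- board_brown: dark brown swatch board, rigid plate 120 x 50 x 10 mm (75 g), dark grey with a dark brown coat on top. Origin at the centre of its underside, x along the 120 mm length, y along the 50 mm width, z up; both ways round are equal. Lies flat on the table with room to grip it across the width at mid-length.
- board_copper: copper (reddish orange-brown) swatch board, rigid plate 120 x 50 x 10 mm (75 g), dark grey with a copper coat on top. Origin at the centre of its underside, x along the 120 mm length, y along the 50 mm width, z up; both ways round are equal. Lies flat on the table with room to grip it across the width at mid-length.
- board_cream: cream (pale yellowish) swatch board, rigid plate 120 x 50 x 10 mm (75 g), dark grey with a cream coat on top. Origin at the centre of its underside, x along the 120 mm length, y along the 50 mm width, z up; both ways round are equal. Lies flat on the table with room to grip it across the width at mid-length.
- board_green: green swatch board, rigid plate 120 x 50 x 10 mm (75 g), dark grey with a green coat on top. Origin at the centre of its underside, x along the 120 mm length, y along the 50 mm width, z up; both ways round are equal. Lies flat on the table with room to grip it across the width at mid-length. It belongs to another set and stays where it is.
- weight: brass laboratory weight (about 0.36 kg), round about its upright z axis: body 38 mm in diameter from z = 0 to 40 mm, a thin neck 14 mm in diameter, and a knob 22 mm in diameter from z = 49 to 61 mm to grip it by; 63 mm tall in all. Origin at the centre of its underside.
- jar: bystander: closed gold cream jar with a white lid, 76 mm in diameter, 66 mm tall, upright. Origin at the centre of its underside.
- tube: bystander: brown cosmetics tube standing on its cap, 44 x 54 mm at its widest, 124 mm tall. Origin at the centre of its underside.
Things that resemble listed ones, but are neither listed nor needed, are in the scene too. Leave any blue, pink or purple look-alike of the board_copper alone.

How it is judged:
On the way, in this order (a step that is already met when the one before it is completed fails the run):
1. the dark brown board lies flat on the jig's seat, square against both fences (x of board_brown in the frame of jig between -0.003 and 0.004 m and y of board_brown in the frame of jig between -0.003 and 0.004 m and z of board_brown in the frame of jig between 0.0045 and 0.011 m and angle between the x axis of board_brown and the x axis of jig, either way round below 0.06 rad and angle between board_brown's own z axis and vertical below 0.05 rad), for 0.2 s.
2. the copper board lies on the brown one, square against both fences (all of step 1 and x of board_copper in the frame of jig between -0.003 and 0.004 m and y of board_copper in the frame of jig between -0.003 and 0.004 m and z of board_copper in the frame of jig between 0.0145 and 0.021 m and angle between the x axis of board_copper and the x axis of jig, either way round below 0.06 rad and angle between board_copper's own z axis and vertical below 0.05 rad), for 0.2 s.
3. the cream board lies on the copper one, square against both fences (all of step 2 and x of board_cream in the frame of jig between -0.003 and 0.004 m and y of board_cream in the frame of jig between -0.003 and 0.004 m and z of board_cream in the frame of jig between 0.0245 and 0.031 m and angle between the x axis of board_cream and the x axis of jig, either way round below 0.06 rad and angle between board_cream's own z axis and vertical below 0.05 rad), for 0.2 s.
4. the weight stands upright on the middle of the cream board (horizontal distance between weight and board_cream below 0.014 m and z of weight in the frame of jig between 0.034 and 0.041 m and angle between weight's own z axis and vertical below 0.08 rad), for 0.2 s.
At the end, for the whole second after the job is handed in: The brown, copper and cream boards lie in this order from the bottom in the jig, flat, each within 4 mm of flush with both fences and within 0.06 rad of square; the weight stands upright on the cream board within 14 mm of its middle; all released and at rest (all of step 3 and all of step 4 and linear speed of each of board_brown, board_copper, board_cream, weight below 0.02 m/s); the robot touches nothing.
It fails at once if the green board is moved more than 25 mm (distance of board_green from where it was at the start of the episode above 0.025 m).
It fails at once if the jar is moved more than 25 mm or tipped (distance of jar from where it was at the start of the episode above 0.025 m or angle between jar's own z axis and vertical above 0.25 rad).
It fails at once if the tube is moved more than 25 mm or tipped (distance of tube from where it was at the start of the episode above 0.025 m or angle between tube's own z axis and vertical above 0.25 rad).
It fails at once if the weight is dropped on the stack (arrives faster than 0.6 m/s) (horizontal distance between weight and jig below 0.06 m and z of weight in the frame of jig below 0.055 m and linear speed of weight above 0.6 m/s).
It also fails if it takes over 115 s, if anything falls off the work surface, if the arm or the gripper's body presses on something with over 40 N, if the wrist force passes 120 N, or if a joint passes its speed limit or range.

## Working session

There is one attempt and no reset: what is moved stays moved. The work goes in short steps, Python scripts to look and compute and a shell command to move; the robot and the scene stay as the last step left them, time stands still between calls to the robot, and variables do not carry over. Pictures are saved under pics/ and viewed, about 12 in all and at most 16, crops included, and the job is handed in when it is done.

```bash
ls; mkdir -p pics
python3 - <<'E'
from plant import manip
import cv2,numpy as np
a=manip.grab_frame("scene");b=manip.grab_frame("top")
cv2.imwrite("pics/s0.png",a[:,:,::-1]);cv2.imwrite("pics/t0.png",b[:,:,::-1])
for n in("scene","top","wrist"):
    c=manip.calibration(n);print(n,{k:np.round(v,3).tolist() for k,v in c.items()})
print(manip.state(),manip.tcp_to_tips)
E
```

```text
pics
scene {'fx': 446.581, 'fy': 446.581, 'cx': 262.947, 'cy': 188.933, 'k1': 0.0, 'cam_to_world': [[-0.745, -0.541, 0.39, 1.006], [0.667, -0.588, 0.458, 0.585], [-0.018, 0.601, 0.799, 1.018], [0.0, 0.0, 0.0, 1.0]]}
top {'fx': 376.941, 'fy': 376.941, 'cx': 253.544, 'cy': 183.592, 'k1': -0.05, 'cam_to_world': [[0.018, 0.989, -0.145, 0.379], [-0.999, 0.013, -0.036, 0.036], [-0.034, 0.146, 0.989, 0.959], [0.0, 0.0, 0.0, 1.0]]}
wrist {'fx': 277.375, 'fy': 277.375, 'cx': 249.098, 'cy': 190.108, 'k1': -0.005, 'cam_to_world': [[0.276, -0.914, -0.299, 0.095], [0.961, 0.262, 0.088, 0.624], [-0.002, -0.312, 0.95, 0.372], [0.0, 0.0, 0.0, 1.0]]}
{'time': 0.1, 'joint_pos': array([ 1.17200480e+00,  5.33215206e-02,  1.61418014e+00, -2.82458307e-06,
        1.47599049e+00, -1.19011204e-01]), 'joint_vel': array([-0.00011247, -0.00236547, -0.00135656, -0.0005783 ,  0.00100161,
        0.00099215]), 'joint_efforts': array([ 2.04642021e-06, -3.94904959e+01, -3.71363211e+01, -1.43262428e-04,
        3.90848887e-03,  9.83761083e-06]), 'tool_pos': array([0.17239021, 0.60020395, 0.25215289]), 'tool_rot': array([ 4.78470995e-04,  7.98793813e-01,  6.01604141e-01, -8.20419670e-04]), 'contact_force': array([0.54735471, 0.19020493, 0.43886423]), 'ft_torque': array([ 0.00579315, -0.0219187 , -0.02383202]), 'gripper_width': 0.9987495549894374} 0.022
```

```bash
python3 -m pendant --help 2>&1 | head -30
```

```text
invalid input: not JSON, or not a number
```

View pics/t0.png

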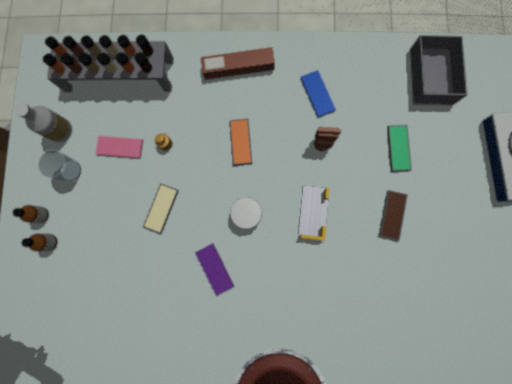

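View pics/s0.png

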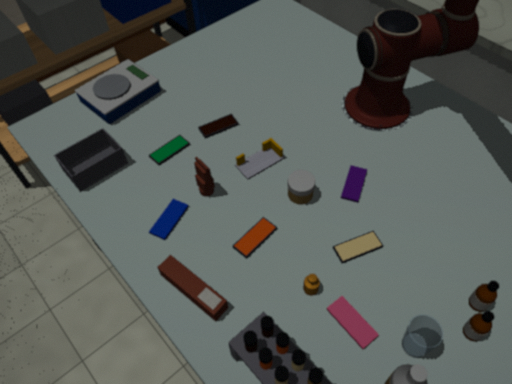

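The top view shows brown at (394,215), copper at (241,142), cream at (161,209), green at (400,148), the jig at (314,212), the weight at (163,142), the jar at (246,213) and the tube at (326,138). The jig's end fence is at the bottom of the picture (toward the robot) and its side fence is on the right (-y).

```bash
cat > h.py <<'E'
import cv2,numpy as np
from plant import manip
def cast(px,cal,z):
    K=np.array([[cal['fx'],0,cal['cx']],[0,cal['fy'],cal['cy']],[0,0,1.]])
    u=cv2.undistortPoints(np.float64(px).reshape(-1,1,2),K,np.array([cal['k1'],0,0,0.])).reshape(-1,2)
    T=np.array(cal['cam_to_world']);d=np.c_[u[:,0],-u[:,1],-np.ones(len(u))]@T[:3,:3].T
    o=T[:3,3];return (o+d*((z-o[2])/d[:,2])[:,None])[:,:2]
def blob(img,seed,lo,hi,r=45):
    """biggest contour near seed with HSV in range"""
    m=cv2.inRange(cv2.cvtColor(img,cv2.COLOR_RGB2HSV),np.array(lo),np.array(hi))
    k=np.zeros_like(m);cv2.circle(k,seed,r,255,-1)
    c,_=cv2.findContours(m&k,cv2.RETR_EXTERNAL,cv2.CHAIN_APPROX_NONE)
    return max(c,key=cv2.contourArea).reshape(-1,2)
def rect(pts):
    (c,s,a)=cv2.minAreaRect(np.float32(pts*1000))
    if s[0]<s[1]: a+=90;s=s[::-1]
    return np.round(c,1),np.round(s,1),round((a+90)%180-90,1)
E
python3 - <<'E'
from h import *
t=cv2.imread("pics/t0.png")[:,:,::-1].copy();cal=manip.calibration("top")
h=cv2.cvtColor(t,cv2.COLOR_RGB2HSV)
for n,s in dict(brown=(394,215),copper=(241,142),cream=(161,209),green=(400,148),seat=(312,212),weight=(163,142),table=(314,300),jar=(246,213),yel=(323,234),tube=(326,133)).items(): print(n,h[s[1],s[0]])
R=dict(brown=((394,215),(0,60,25),(14,255,110),.01),copper=((241,142),(5,150,120),(14,255,255),.01),cream=((161,209),(18,40,130),(32,200,255),.01),
 green=((400,148),(55,120,60),(80,255,255),.01),seat=((312,212),(100,10,120),(130,70,255),.008),yel1=((323,194),(15,150,80),(30,255,255),.042),yel2=((314,237),(15,150,80),(30,255,255),.042),weight=((163,142),(10,100,60),(25,255,255),.04))
for n,(s,lo,hi,z) in R.items():
    try: print(n,*rect(cast(blob(t,s,lo,hi,35 if 'yel' not in n else 15),cal,z)))
    except Exception as e: print(n,e)
cv2.imwrite("pics/t1.png",cv2.resize(t[100:260,130:420],None,fx=2.75,fy=2.75,interpolation=2)[:,:,::-1])
E
```

```text
brown [ 10 117  72]
copper [ 11 157 182]
cream [ 27  58 181]
green [ 75 158 157]
seat [109  11 181]
weight [ 19 165  79]
table [ 81  16 163]
jar [ 60   4 175]
yel [ 23 185 164]
tube [  6 104  76]
brown [ 444.3 -280.6] [112.3  42.7] -12.6
copper [629.2 107.6] [108.9  40. ] 5.8
cream [452.9 308.7] [114.6  44.5] -19.5
green [ 617.  -302.3] [111.4  42.7] 2.8
seat [453.  -80.5] [120.5  66.3] -5.3
yel1 [ 491.9 -108.9] [22.3  7.3] -0.6
yel2 [395.7 -74.6] [55.7 28.7] -89.1
weight [622.3 304.2] [38.5 33. ] 35.5
```

View pics/t1.png

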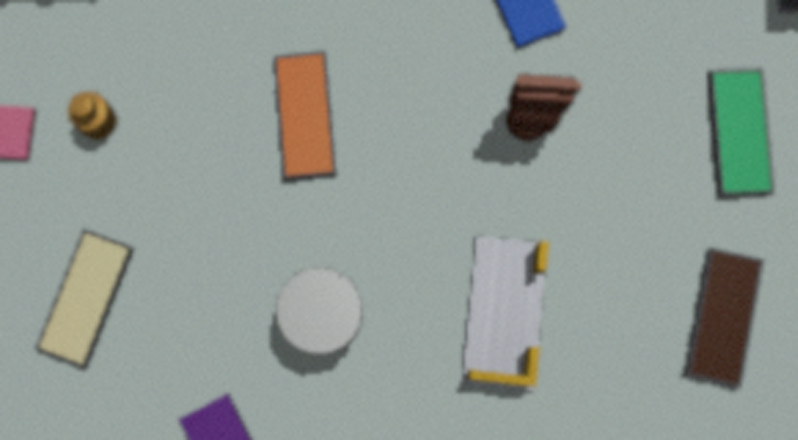

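```bash
cat >> h.py <<'E'
from scipy.spatial.transform import Rotation as R
def st():
    s=manip.state();q=s['tool_rot'];r=R.from_quat([q[1],q[2],q[3],q[0]])
    x=r.as_matrix()[:,0];return s,r,np.degrees(np.arctan2(x[1],x[0]))
def go(x,y,z,yaw=None):
    s,r,a=st();d=r.inv().apply(np.array([x,y,z])-s['tool_pos'])*100
    print('lin',np.round(d,2),'rotz',0 if yaw is None else round(-((yaw-a+90)%180-90),2),'| now',np.round(s['tool_pos']*1000,1),'yaw',round(a,2),'t',round(s['time'],1),'F',np.round(s['contact_force'],1))
E
python3 -c "
from h import *
go(.45,.25,.25,82)"
```

```text
lin [-25.99  36.35   0.26] rotz -8.03 | now [172.4 600.2 252.2] yaw 73.97 t 0.1 F [0.5 0.2 0.4]
```

```bash
python3 -m pendant '{"linear":[[-26,36.4,0.2],[-26,36.4,0.2],[-26,36.4,0.2],[-26,36.4,0.2],[-26,36.4,0.2],[-26,36.4,0.2],[-26,36.4,0.2],[-26,36.4,0.2],[-26,36.4,0.2],[-26,36.4,0.2]],"rotation":[[0,0,-8],[0,0,-8],[0,0,-8],[0,0,-8],[0,0,-8],[0,0,-8],[0,0,-8],[0,0,-8],[0,0,-8],[0,0,-8]],"grip":[0,0,0,0,0,0,0,0,0,0]}'; python3 -c "
from h import *
go(.43,-.17,.25,82)"
```

```text
time: 0.93
tool_pos: [0.4318, 0.2729, 0.2511]
tool_rot: [-0.0, 0.755, 0.656, -0.0]
contact_force: [0.4, -0.1, 0.1]
gripper_width: 0.997
lin [-43.88   6.01   0.11] rotz -0.03 | now [431.8 272.9 251.1] yaw 81.97 t 0.9 F [ 0.4 -0.1  0.1]
```

```bash
python3 -m pendant '{"linear":[[-43,6,0],[-43,6,0],[-43,6,0],[-43,6,0],[-43,6,0],[-43,6,0],[-43,6,0],[-43,6,0],[-43,6,0],[-43,6,0]],"rotation":[[0,0,0],[0,0,0],[0,0,0],[0,0,0],[0,0,0],[0,0,0],[0,0,0],[0,0,0],[0,0,0],[0,0,0]],"grip":[0.2,0.2,0.2,0.2,0.2,0.2,0.2,0.2,0.2,0.2]}'
python3 - <<'E'
from h import *
manip.grab_frame("wrist") # settle
go(.43,-.17,.25,82)
cal=manip.calibration("wrist");w=manip.grab_frame("wrist");np.save("w1.npy",cal)
cv2.imwrite("pics/w1.png",w[:,:,::-1])
E
```

```text
time: 1.77
tool_pos: [0.4298, -0.1438, 0.2512]
tool_rot: [0.0, 0.755, 0.656, 0.0]
contact_force: [0.4, 0.3, -0.0]
gripper_width: 0.8
lin [-1.94  0.35  0.13] rotz -0.44 | now [ 429.4 -150.3  251.2] yaw 81.56 t 1.8 F [-1.2 -4.3  0.7]
```

View pics/w1.png

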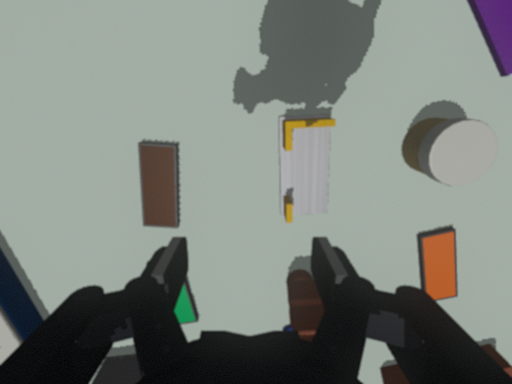

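The wrist view shows brown at (160,184) and the jig seat at (308,170). The yellow end fence runs along (285–335,125), and the side fence is at x≈288. I'll zoom in on the jig and measure.

Run:
```python
from h import *
w=cv2.imread("pics/w1.png")[:,:,::-1].copy();cal=np.load("w1.npy",allow_pickle=True).item()
hs=cv2.cvtColor(w,cv2.COLOR_RGB2HSV);print(hs[184,160],hs[124,310],hs[170,310],hs[170,284])
for nm,s,lo,hi,z in (("brown",(160,184),(0,50,30),(20,255,120),.01),):
    print(nm,*rect(cast(blob(w,s,lo,hi,60),cal,z)))
cv2.imwrite("pics/w1c.png",cv2.resize(w[105:230,265:350],None,fx=6,fy=4.8,interpolation=0)[:,:,::-1])
```

```text
[ 10 100  89] [ 22 164 109] [120   2 166] [100   4 175]
brown [ 444.8 -278.6] [113.1  43.3] -12.1
```

View pics/w1c.png

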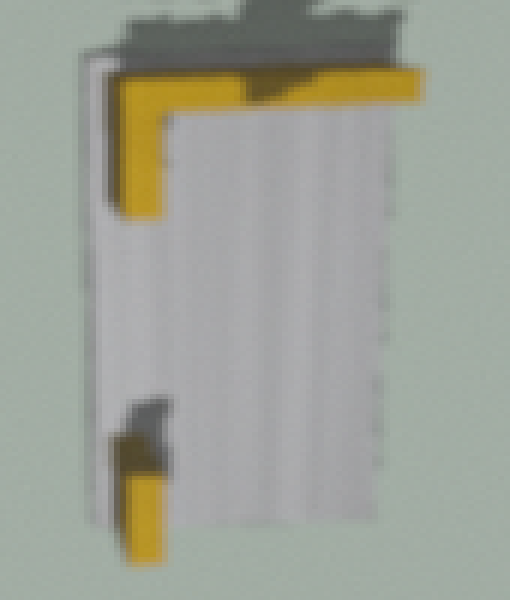

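Run:
```python
from h import *
cal=np.load("w1.npy",allow_pickle=True).item()
P=np.array([(163,109),(163,218),(165,474),(165,563),(424,102),(125,72),(424,69)],float)
px=np.c_[P[:,0]/6+264.5,P[:,1]/4.8+104.5]
q=cast(px,cal,.042)*1000;print(np.round(q,1))
B=np.array([(80,50),(93,525),(375,520)],float);print(np.round(cast(np.c_[B[:,0]/6+264.5,B[:,1]/4.8+104.5],cal,.008)*1000,1))
d=q[3]-q[0];a=np.arctan2(d[1],d[0]);L=np.hypot(*d)
e=np.array([np.cos(a),np.sin(a)]);n=np.array([-e[1],e[0]])
print(L,np.degrees(a),(q[0]+q[3])/2+25*n, q[0]+60*e+25*n)
d=q[4]-q[0];print(np.hypot(*d),np.degrees(np.arctan2(d[1],d[0]))-90)
go(.4446,-.279,.10,78)
```

```text
[[ 387.6  -94.2]
 [ 414.   -96.8]
 [ 481.7 -103.1]
 [ 507.2 -105.7]
 [ 393.2  -44.2]
 [ 377.8 -100.5]
 [ 385.5  -43.8]]
[[ 373.7 -105.6]
 [ 508.8 -118.1]
 [ 516.8  -52.2]]
120.23142518233418 -5.4827518893159555 [449.79726768 -75.03178894] [449.68208448 -75.02073306]
50.33003430744126 -6.476380052334136
lin [-12.84   3.44  15.12] rotz 3.51 | now [ 429.7 -146.8  251. ] yaw 81.51 t 1.9 F [-0.9  0.9 -0.1]
```

```bash
python3 -m pendant '{"linear":[[-12.8,3.4,10],[-12.8,3.4,15],[-12.8,3.4,19],[-12.8,3.4,19],[-12.8,3.4,19],[-12.8,3.4,19],[-12.8,3.4,19],[-12.8,3.4,19],[-12.8,3.4,19],[-12.8,3.4,19]],"rotation":[[0,0,3.7],[0,0,3.7],[0,0,3.7],[0,0,3.7],[0,0,3.7],[0,0,3.7],[0,0,3.7],[0,0,3.7],[0,0,3.7],[0,0,3.7]],"grip":[0.2,0.2,0.2,0.2,0.2,0.2,0.2,0.2,0.2,0.2]}'
python3 - <<'E'
from h import *
go(.4446,-.279,.026,77.8)
cal=manip.calibration("wrist");w=manip.grab_frame("wrist")
cv2.imwrite("pics/w2.png",w[:,:,::-1])
try:print(*rect(cast(blob(w,(250,300),(0,50,30),(20,255,120),150),cal,.01)))
except Exception as e:print(e)
E
```

```text
time: 2.7
tool_pos: [0.4477, -0.2735, 0.0639]
tool_rot: [0.002, 0.775, 0.632, 0.0]
contact_force: [-0.2, 1.0, -0.1]
gripper_width: 0.8
lin [-0.6  -0.21  3.79] rotz 0.53 | now [ 447.7 -273.5   63.9] yaw 78.33 t 2.7 F [-0.2  1.  -0.1]
[ 448.7 -279.6] [104.7  43.7] -12.1
```

View pics/w2.png

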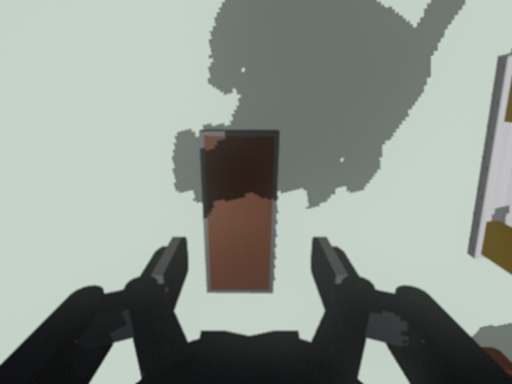

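Brown is centred between the jaws (pixel 240,210). Descending.

```bash
python3 -m pendant '{"linear":[[-0.5,-0.2,1],[-0.5,-0.2,2],[-0.5,-0.2,3],[-0.5,-0.2,3.5],[-0.5,-0.2,3.7],[-0.5,-0.2,3.8],[-0.5,-0.2,3.8],[-0.5,-0.2,3.8],[-0.5,-0.2,3.8],[-0.5,-0.2,3.8]],"rotation":[[0,0,0],[0,0,0],[0,0,0],[0,0,0],[0,0,0],[0,0,0],[0,0,0],[0,0,0],[0,0,0],[0,0,0]],"grip":[0.2,0.2,0.2,0.2,0.2,0.2,0.2,0.2,0.2,0.2]}'; python3 -m pendant '{"linear":[[0,0,0],[0,0,0],[0,0,0],[0,0,0],[0,0,0],[0,0,0],[0,0,0],[0,0,0],[0,0,0],[0,0,0]],"rotation":[[0,0,0],[0,0,0],[0,0,0],[0,0,0],[0,0,0],[0,0,0],[0,0,0],[0,0,0],[0,0,0],[0,0,0]],"grip":[0.3,0.35,0.4,0.45,0.6,0.6,0.6,0.6,0.6,0.6]}';python3 -c "
from h import *
go(.4446,-.279,.026,77.8)"
```

```text
time: 3.58
tool_pos: [0.4437, -0.2781, 0.0239]
tool_rot: [0.0, 0.776, 0.631, 0.0]
contact_force: [-0.3, 0.4, -0.4]
gripper_width: 0.798
time: 4.42
tool_pos: [0.4437, -0.2782, 0.0242]
tool_rot: [0.0, 0.776, 0.631, 0.0]
contact_force: [-1.8, 0.9, 5.5]
gripper_width: 0.558
lin [-0.06  0.1  -0.18] rotz 0.47 | now [ 443.7 -278.2   24.2] yaw 78.27 t 4.4 F [-1.8  0.9  5.5]
```

Gripped. Lifting and carrying it over the jig, offset (+6,+6) mm from the fences.

```bash
python3 -m pendant '{"linear":[[0,0,-2],[0,0,-5],[0,0,-8],[0,0,-9.5],[0,0,-9.5],[0,0,-9.5],[0,0,-9.5],[0,0,-9.5],[0,0,-9.5],[0,0,-9.5]],"rotation":[[0,0,0],[0,0,0],[0,0,0],[0,0,0],[0,0,0],[0,0,0],[0,0,0],[0,0,0],[0,0,0],[0,0,0]],"grip":[0.7,0.7,0.7,0.7,0.7,0.7,0.7,0.7,0.7,0.7]}';python3 -c "
from h import *
go(.4564,-.0696,.12,84.4)"
```

```text
time: 5.25
tool_pos: [0.4427, -0.2773, 0.1169]
tool_rot: [-0.001, 0.776, 0.631, -0.0]
contact_force: [0.1, 0.0, -0.9]
gripper_width: 0.558
lin [20.62 -2.88 -0.28] rotz -6.13 | now [ 442.7 -277.3  116.9] yaw 78.27 t 5.2 F [ 0.1  0.  -0.9]
```

```bash
python3 -m pendant '{"linear":[[3,-0.4,0],[7,-1,0],[11,-1.5,0],[15,-2,0],[18,-2.5,0],[20,-2.8,0],[20.6,-2.9,0],[20.6,-2.9,0],[20.6,-2.9,0],[20.6,-2.9,0]],"rotation":[[0,0,-1],[0,0,-2],[0,0,-3],[0,0,-4],[0,0,-5],[0,0,-6.1],[0,0,-6.1],[0,0,-6.1],[0,0,-6.1],[0,0,-6.1]],"grip":[0.7,0.7,0.7,0.7,0.7,0.7,0.7,0.7,0.7,0.7]}';python3 - <<'E'
from h import *
manip.grab_frame("wrist")
go(.4564,-.0696,.036,84.4)
w=manip.grab_frame("wrist")
cv2.imwrite("pics/w3.png",w[:,:,::-1])
E
```

```text
time: 6.08
tool_pos: [0.4569, -0.0713, 0.1184]
tool_rot: [0.0, 0.741, 0.671, -0.0]
contact_force: [0.8, 0.2, -1.7]
gripper_width: 0.558
lin [ 0.18 -0.07  8.24] rotz -0.13 | now [456.9 -71.4 118.4] yaw 84.27 t 6.1 F [-0.1  0.1 -1.3]
```

View pics/w3.png

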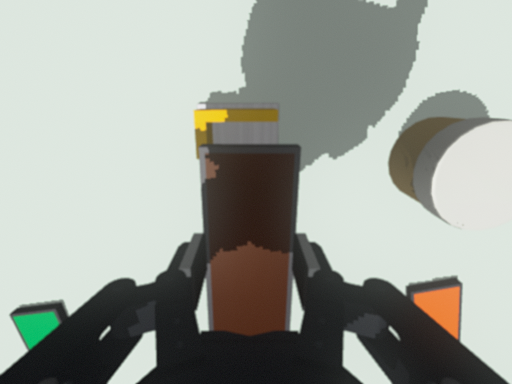

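Brown is held level over the jig, with the fences beyond and left of it at (195–280,115). Lowering.

```bash
python3 -m pendant '{"linear":[[0.2,0,2],[0.2,0,4],[0.2,0,6],[0.2,0,7],[0.2,0,7.6],[0.2,0,8],[0.2,0,8.2],[0.2,0,8.3],[0.2,0,8.3],[0.2,0,8.3]],"rotation":[[0,0,0],[0,0,0],[0,0,0],[0,0,0],[0,0,0],[0,0,0],[0,0,0],[0,0,0],[0,0,0],[0,0,0]],"grip":[0.7,0.7,0.7,0.7,0.7,0.7,0.7,0.7,0.7,0.7]}';python3 -c "
from h import *
go(.4498,-.075,.033,84.4)"
```

```text
time: 7.02
tool_pos: [0.4577, -0.0685, 0.0363]
tool_rot: [0.001, 0.741, 0.672, 0.0]
contact_force: [0.4, -0.0, -1.2]
gripper_width: 0.558
lin [-0.72 -0.73  0.33] rotz -0.03 | now [457.7 -68.5  36.3] yaw 84.37 t 7.0 F [ 0.4 -0.  -1.2]
```

```bash
python3 -m pendant '{"linear":[[0,0,0.15],[0,0,0.3],[0,-0.1,0.3],[0,-0.2,0.3],[0,-0.3,0.3],[0,-0.4,0.3],[0,-0.5,0.3],[0,-0.6,0.3],[0,-0.7,0.3],[0,-0.7,0.3]],"rotation":[[0,0,0],[0,0,0],[0,0,0],[0,0,0],[0,0,0],[0,0,0],[0,0,0],[0,0,0],[0,0,0],[0,0,0]],"grip":[0.7,0.7,0.7,0.7,0.7,0.7,0.7,0.7,0.7,0.7]}';python3 -c "
from h import *
go(.4498,-.075,.033,84.4)"
```

```text
time: 7.85
tool_pos: [0.45, -0.0676, 0.0325]
tool_rot: [0.0, 0.741, 0.672, 0.0]
contact_force: [-0.2, 0.4, -1.1]
gripper_width: 0.559
lin [-0.74  0.05 -0.05] rotz -0.03 | now [450.  -67.6  32.5] yaw 84.37 t 7.8 F [-0.2  0.4 -1.1]
```

```bash
python3 -m pendant '{"linear":[[0,-0.05,0],[0,-0.1,0],[0,-0.15,0],[0,-0.2,0],[0,-0.25,0],[0,-0.25,0],[0,-0.25,0],[0,-0.25,0],[0,-0.25,0],[0,-0.25,0]],"rotation":[[0,0,0],[0,0,0],[0,0,0],[0,0,0],[0,0,0],[0,0,0],[0,0,0],[0,0,0],[0,0,0],[0,0,0]],"grip":[0.7,0.7,0.7,0.7,0.7,0.7,0.7,0.7,0.7,0.7]}';python3 -c "
from h import *
go(.4498,-.075,.033,84.4)"
```

```text
time: 8.68
tool_pos: [0.4497, -0.0677, 0.0335]
tool_rot: [0.002, 0.741, 0.671, 0.002]
contact_force: [6.4, 0.4, -1.6]
gripper_width: 0.561
lin [-0.73  0.08  0.05] rotz -0.05 | now [449.7 -67.7  33.5] yaw 84.35 t 8.7 F [ 6.4  0.4 -1.6]
```

```bash
python3 -m pendant '{"linear":[[-0.1,0.05,0],[-0.2,0.05,0],[-0.3,0.05,0],[-0.4,0.05,0],[-0.5,0.05,0],[-0.6,0.05,0],[-0.7,0.05,0],[-0.8,0.05,0],[-0.85,0.05,0],[-0.85,0.05,0]],"rotation":[[0,0,0],[0,0,0],[0,0,0],[0,0,0],[0,0,0],[0,0,0],[0,0,0],[0,0,0],[0,0,0],[0,0,0]],"grip":[0.7,0.7,0.7,0.7,0.7,0.7,0.7,0.7,0.7,0.7]}';python3 -c "
from h import *
go(.4498,-.075,.033,84.4)"
```

```text
time: 9.52
tool_pos: [0.449, -0.0756, 0.0334]
tool_rot: [0.001, 0.741, 0.671, 0.002]
contact_force: [6.1, 4.0, -1.1]
gripper_width: 0.563
lin [0.07 0.07 0.04] rotz -0.07 | now [449.  -75.6  33.4] yaw 84.33 t 9.5 F [ 6.1  4.  -1.1]
```

```bash
python3 -m pendant '{"linear":[[0,0,0.05],[0,0,0.1],[-0.05,0,0.15],[-0.1,0,0.15],[-0.1,0,0.15],[-0.1,0,0.15],[-0.1,0,0.15],[-0.1,0,0.15],[-0.1,0,0.15],[-0.1,0,0.15]],"rotation":[[0,0,0],[0,0,0],[0,0,0],[0,0,0],[0,0,0],[0,0,0],[0,0,0],[0,0,0],[0,0,0],[0,0,0]],"grip":[0.7,0.7,0.7,0.7,0.7,0.7,0.7,0.7,0.7,0.7]}';python3 -c "
from h import *
go(.4498,-.075,.033,84.4)"
```

```text
time: 10.35
tool_pos: [0.4489, -0.0759, 0.0323]
tool_rot: [0.0, 0.741, 0.672, 0.002]
contact_force: [4.8, 6.4, 3.2]
gripper_width: 0.557
lin [ 0.1   0.08 -0.07] rotz -0.02 | now [448.9 -75.9  32.3] yaw 84.38 t 10.3 F [4.8 6.4 3.2]
```

```bash
python3 -m pendant '{"linear":[[0,0,0],[0,0,0],[0,0,0],[0,0,0],[0,0,-2],[0,0,-5],[0,0,-8],[0,0,-11],[0,0,-12],[0,0,-12]],"rotation":[[0,0,0],[0,0,0],[0,0,0],[0,0,0],[0,0,0],[0,0,0],[0,0,0],[0,0,0],[0,0,0],[0,0,0]],"grip":[0.25,0.25,0.25,0.25,0.25,0.25,0.25,0.25,0.25,0.25]}';python3 - <<'E'
from h import *
manip.grab_frame("wrist")
go(.629,.1076,.11,96)
cal=manip.calibration("wrist");w=manip.grab_frame("wrist");np.save("w4.npy",cal)
cv2.imwrite("pics/w4.png",w[:,:,::-1])
for nm,s,lo,hi,z in (("brown",(245,200),(0,50,20),(20,140,160),.018),("copper",(440,320),(5,130,110),(14,255,255),.01)):
    try: print(nm,*rect(cast(blob(w,s,lo,hi,130),cal,z)))
    except Exception as e: print(e)
E
```

```text
time: 11.18
tool_pos: [0.4491, -0.0777, 0.1543]
tool_rot: [0.003, 0.741, 0.671, 0.002]
contact_force: [0.6, 1.6, 0.1]
gripper_width: 0.75
lin [20.18 16.21  4.2 ] rotz -11.65 | now [447.7 -77.2 151.7] yaw 84.35 t 11.2 F [-0.5 -0.1 -0.6]
brown [450.1 -74.8] [113.8  44. ] -5.7
copper [597.9 106.4] [51.2 42.7] 6.8
```

View pics/w4.png

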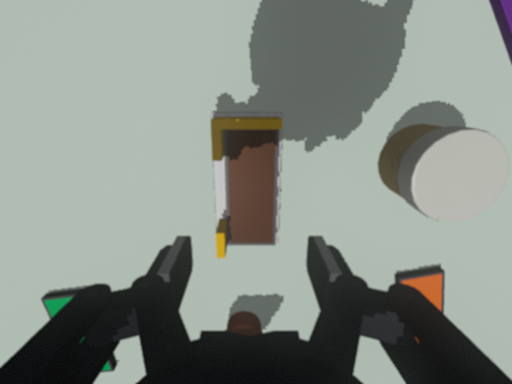

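Brown lies in the jig against both fences (250,185), measuring within 0.5 mm of flush. Next is copper, with a y-first path to clear the tube at (245,320).

```bash
python3 -m pendant '{"linear":[[4,0,0],[8,0,0],[12,0,0],[16,2,0],[19,5,0],[20.2,9,1],[20.2,13,3],[20.2,16.2,4],[20.2,16.2,5],[20.2,16.2,5]],"rotation":[[0,0,0],[0,0,-2],[0,0,-4],[0,0,-6],[0,0,-8],[0,0,-10],[0,0,-11.6],[0,0,-11.6],[0,0,-11.6],[0,0,-11.6]],"grip":[0.2,0.2,0.2,0.2,0.2,0.2,0.2,0.2,0.2,0.2]}';python3 - <<'E'
from h import *
manip.grab_frame("wrist")
go(.629,.1076,.027,96)
cal=manip.calibration("wrist");w=manip.grab_frame("wrist");cv2.imwrite("pics/w5.png",w[:,:,::-1])
c=blob(w,(250,230),(3,100,60),(16,255,255),130);print(c.min(0),c.max(0),*rect(cast(c,cal,.01)))
E
```

```text
time: 12.12
tool_pos: [0.6253, 0.1077, 0.0932]
tool_rot: [-0.004, 0.67, 0.743, -0.004]
contact_force: [-0.8, -0.0, -1.0]
gripper_width: 0.799
lin [-0.07  0.44  6.85] rotz -0.05 | now [625.2 107.9  95.5] yaw 95.95 t 12.2 F [-0.5  0.5  0.1]
[220 140] [279 274] [629.9 109.9] [114.7  45. ] 5.9
```

```bash
python3 -m pendant '{"linear":[[0.1,0.45,2],[0.1,0.45,4],[0.1,0.45,5],[0.1,0.45,6],[0.1,0.45,6.5],[0.1,0.45,6.8],[0.1,0.45,6.8],[0.1,0.45,6.8],[0.1,0.45,6.8],[0.1,0.45,6.8]],"rotation":[[0,0,0],[0,0,0],[0,0,0],[0,0,0],[0,0,0],[0,0,0],[0,0,0],[0,0,0],[0,0,0],[0,0,0]],"grip":[0.2,0.2,0.2,0.2,0.2,0.2,0.2,0.2,0.2,0.2]}';python3 -c "
from h import *
go(.6299,.1093,.026,96)"
```

```text
time: 13.05
tool_pos: [0.6332, 0.1097, 0.0339]
tool_rot: [0.001, 0.669, 0.743, 0.001]
contact_force: [0.3, -0.3, 0.2]
gripper_width: 0.799
lin [-0.01 -0.34  0.79] rotz -0.03 | now [633.2 109.7  33.9] yaw 95.97 t 13.1 F [ 0.3 -0.3  0.2]
```

```bash
python3 -m pendant '{"linear":[[0,-0.3,0.4],[0,-0.3,0.75],[0,-0.3,0.75],[0,-0.3,0.75],[0,-0.3,0.75],[0,-0.3,0.75],[0,-0.3,0.75],[0,-0.3,0.75],[0,-0.3,0.75],[0,-0.3,0.75]],"rotation":[[0,0,0],[0,0,0],[0,0,0],[0,0,0],[0,0,0],[0,0,0],[0,0,0],[0,0,0],[0,0,0],[0,0,0]],"grip":[0.2,0.2,0.25,0.3,0.35,0.4,0.5,0.6,0.6,0.6]}';python3 -m pendant '{"linear":[[0,0,0],[0,0,0],[0,0,-2],[0,0,-5],[0,0,-8],[0,0,-10],[0,0,-10],[0,0,-10],[0,0,-10],[0,0,-10]],"rotation":[[0,0,0],[0,0,0],[0,0,0],[0,0,0],[0,0,0],[0,0,0],[0,0,0],[0,0,0],[0,0,0],[0,0,0]],"grip":[0.7,0.7,0.7,0.7,0.7,0.7,0.7,0.7,0.7,0.7]}';python3 -c "
from h import *
go(.4564,-.0696,.125,84.4)"
```

```text
time: 13.88
tool_pos: [0.6302, 0.1094, 0.0262]
tool_rot: [0.0, 0.669, 0.743, 0.0]
contact_force: [-0.2, -0.9, 4.6]
gripper_width: 0.551
time: 14.72
tool_pos: [0.6278, 0.1093, 0.1224]
tool_rot: [-0.002, 0.669, 0.743, -0.002]
contact_force: [0.2, 0.9, -1.7]
gripper_width: 0.551
lin [-16.01 -18.91  -0.18] rotz 11.57 | now [627.8 109.3 122.4] yaw 95.97 t 14.7 F [ 0.2  0.9 -1.7]
```

```bash
python3 -m pendant '{"linear":[[-2,-3,0],[-4,-6,0],[-6,-9,0],[-8,-12,0],[-11,-15,0],[-14,-18,0],[-15.5,-18.9,0],[-16,-18.9,0],[-16,-18.9,0],[-16,-18.9,0]],"rotation":[[0,0,1],[0,0,3],[0,0,5],[0,0,7],[0,0,9],[0,0,11],[0,0,11.6],[0,0,11.6],[0,0,11.6],[0,0,11.6]],"grip":[0.7,0.7,0.7,0.7,0.7,0.7,0.7,0.7,0.7,0.7]}';python3 - <<'E'
from h import *
manip.grab_frame("wrist")
go(.4564,-.0696,.046,84.4)
w=manip.grab_frame("wrist")
cv2.imwrite("pics/w6.png",w[:,:,::-1])
E
```

```text
time: 15.55
tool_pos: [0.4583, -0.069, 0.1247]
tool_rot: [-0.001, 0.741, 0.671, -0.0]
contact_force: [-0.1, -0.6, -0.9]
gripper_width: 0.553
lin [-0.12 -0.2   7.89] rotz 0.01 | now [458.5 -68.7 124.9] yaw 84.41 t 15.6 F [ 0.2 -0.5 -0. ]
```

View pics/w6.png

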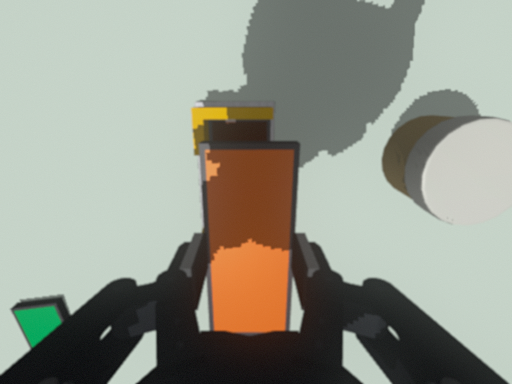

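Copper is level over the jig, with the fences visible at (195–275,112). Lowering.

```bash
python3 -m pendant '{"linear":[[0,0,2],[0,0,4],[0,0,6],[0,0,7],[0,0,7.5],[0,0,7.8],[0,0,7.8],[0,0,7.8],[0,0,7.8],[0,0,7.8]],"rotation":[[0,0,0],[0,0,0],[0,0,0],[0,0,0],[0,0,0],[0,0,0],[0,0,0],[0,0,0],[0,0,0],[0,0,0]],"grip":[0.7,0.7,0.7,0.7,0.7,0.7,0.7,0.7,0.7,0.7]}';python3 -c "
from h import *
go(.4498,-.075,.045,84.4)"
```

```text
time: 16.48
tool_pos: [0.459, -0.0696, 0.0485]
tool_rot: [0.001, 0.741, 0.672, 0.001]
contact_force: [0.3, -0.6, -1.2]
gripper_width: 0.546
lin [-0.62 -0.87  0.35] rotz -0.03 | now [459.  -69.6  48.5] yaw 84.37 t 16.5 F [ 0.3 -0.6 -1.2]
```

```bash
python3 -m pendant '{"linear":[[0,-0.1,0.15],[0,-0.2,0.3],[0,-0.3,0.33],[0,-0.4,0.33],[0,-0.5,0.33],[0,-0.6,0.33],[0,-0.7,0.33],[0,-0.8,0.33],[0,-0.85,0.33],[0,-0.85,0.33]],"rotation":[[0,0,0],[0,0,0],[0,0,0],[0,0,0],[0,0,0],[0,0,0],[0,0,0],[0,0,0],[0,0,0],[0,0,0]],"grip":[0.7,0.7,0.7,0.7,0.7,0.7,0.7,0.7,0.7,0.7]}';python3 -c "
from h import *
go(.4498,-.075,.045,84.4)"
```

```text
time: 17.32
tool_pos: [0.451, -0.0687, 0.0449]
tool_rot: [0.001, 0.741, 0.671, 0.001]
contact_force: [5.4, 0.7, -1.8]
gripper_width: 0.551
lin [-0.64 -0.06 -0.01] rotz -0.04 | now [451.  -68.7  44.9] yaw 84.36 t 17.3 F [ 5.4  0.7 -1.8]
```

```bash
python3 -m pendant '{"linear":[[-0.1,-0.05,0],[-0.2,-0.05,0],[-0.3,-0.05,0],[-0.4,-0.05,0],[-0.5,-0.05,0],[-0.6,-0.05,0],[-0.7,-0.05,0],[-0.75,-0.05,0.05],[-0.8,-0.05,0.1],[-0.8,-0.05,0.1]],"rotation":[[0,0,0],[0,0,0],[0,0,0],[0,0,0],[0,0,0],[0,0,0],[0,0,0],[0,0,0],[0,0,0],[0,0,0]],"grip":[0.7,0.7,0.7,0.7,0.7,0.7,0.7,0.7,0.7,0.7]}';python3 -c "
from h import *
go(.4498,-.075,.045,84.4)"
```

```text
time: 18.15
tool_pos: [0.4503, -0.076, 0.0443]
tool_rot: [0.001, 0.741, 0.671, 0.002]
contact_force: [5.1, 4.1, 0.1]
gripper_width: 0.552
lin [ 0.1  -0.06 -0.07] rotz -0.05 | now [450.3 -76.   44.3] yaw 84.35 t 18.1 F [5.1 4.1 0.1]
```

Contact on both fences. A little more push and press, then release and lift, all in two calls.

```bash
python3 -m pendant '{"linear":[[-0.03,0,0.05],[-0.06,0,0.1],[-0.1,0,0.1],[-0.1,0,0.1],[-0.1,0,0.1],[-0.1,0,0.1],[-0.1,0,0.1],[-0.1,0,0.1],[-0.1,0,0.1],[-0.1,0,0.1]],"rotation":[[0,0,0],[0,0,0],[0,0,0],[0,0,0],[0,0,0],[0,0,0],[0,0,0],[0,0,0],[0,0,0],[0,0,0]],"grip":[0.7,0.7,0.7,0.7,0.7,0.7,0.7,0.7,0.7,0.7]}'; python3 -m pendant '{"linear":[[0,0,0],[0,0,0],[0,0,0],[0,0,0],[0,0,-2],[0,0,-5],[0,0,-8],[0,0,-11],[0,0,-12],[0,0,-12]],"rotation":[[0,0,0],[0,0,0],[0,0,0],[0,0,0],[0,0,0],[0,0,0],[0,0,0],[0,0,0],[0,0,0],[0,0,0]],"grip":[0.25,0.25,0.25,0.25,0.25,0.25,0.25,0.25,0.25,0.25]}';python3 - <<'E'
from h import *
manip.grab_frame("wrist")
cal=manip.calibration("wrist");w=manip.grab_frame("wrist")
cv2.imwrite("pics/w7.png",w[:,:,::-1])
for nm,s,lo,hi,z in (("copper",(245,200),(3,90,30),(16,255,255),.028),):
    print(nm,*rect(cast(blob(w,s,lo,hi,80),cal,z)))
go(.453,.309,.16,70.5)
E
```

```text
time: 18.98
tool_pos: [0.4504, -0.0762, 0.0442]
tool_rot: [0.0, 0.741, 0.671, 0.002]
contact_force: [3.5, 8.8, 8.2]
gripper_width: 0.549
time: 19.82
tool_pos: [0.4502, -0.0783, 0.1654]
tool_rot: [0.003, 0.741, 0.671, 0.001]
contact_force: [1.2, 0.3, -0.1]
gripper_width: 0.748
copper [450.1 -74.9] [114.8  46. ] -5.6
lin [38.5  -3.28  0.11] rotz 13.86 | now [447.8 -77.4 161. ] yaw 84.36 t 19.9 F [ 0.2 -0.  -1.3]
```

View pics/w7.png

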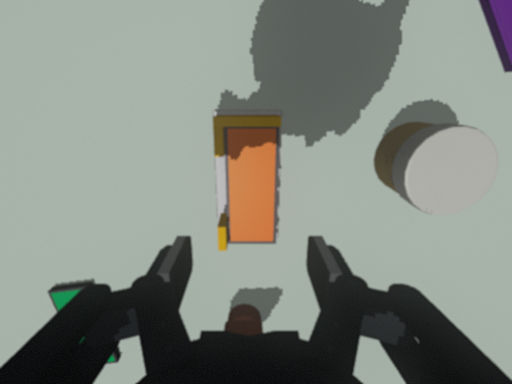

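Copper sits flush on brown (252,185), measured at (450.1,-74.9) and -5.6°. Next is cream.

```bash
python3 -m pendant '{"linear":[[4,0,0],[8,-0.5,0],[12,-1,0],[16,-1.3,0],[20,-1.6,0],[24,-2,0],[28,-2.5,0],[32,-3,0],[36,-3.3,0],[38.5,-3.3,0]],"rotation":[[0,0,1],[0,0,3],[0,0,5],[0,0,7],[0,0,9],[0,0,11],[0,0,13.8],[0,0,13.8],[0,0,13.8],[0,0,13.8]],"grip":[0.2,0.2,0.2,0.2,0.2,0.2,0.2,0.2,0.2,0.2]}';python3 -m pendant '{"linear":[[0,0,2],[0,0,4],[0,0,6],[0,0,6.5],[0,0,6.5],[0,0,6.5],[0,0,6.5],[0,0,6.5],[0,0,6.5],[0,0,6.5]],"rotation":[[0,0,0],[0,0,0],[0,0,0],[0,0,0],[0,0,0],[0,0,0],[0,0,0],[0,0,0],[0,0,0],[0,0,0]],"grip":[0.2,0.2,0.2,0.2,0.2,0.2,0.2,0.2,0.2,0.2]}';python3 - <<'E'
from h import *
manip.grab_frame("wrist")
cal=manip.calibration("wrist");w=manip.grab_frame("wrist");cv2.imwrite("pics/w8.png",w[:,:,::-1])
h=cv2.cvtColor(w,cv2.COLOR_RGB2HSV);print(h[200,250],h[260,250])
c=blob(w,(250,220),(16,25,40),(34,255,255),130);print(c.min(0),c.max(0),*rect(cast(c,cal,.01)))
go(.453,.309,.026,70.5)
E
```

```text
time: 20.75
tool_pos: [0.451, 0.3114, 0.1586]
tool_rot: [-0.001, 0.816, 0.579, -0.003]
contact_force: [0.8, -0.6, 0.4]
gripper_width: 0.799
time: 21.58
tool_pos: [0.454, 0.3091, 0.0982]
tool_rot: [0.0, 0.816, 0.578, 0.001]
contact_force: [0.3, 0.9, 0.5]
gripper_width: 0.799
[ 31  38 195] [ 31  55 196]
[219 130] [280 265] [452.6 310.9] [114.8  46.1] -19.4
lin [-0.03 -0.07  7.18] rotz 0.07 | now [453.7 309.   97.8] yaw 70.57 t 21.7 F [ 0.8 -0.2  0. ]
```

```bash
python3 -m pendant '{"linear":[[0.1,-0.15,2],[0.1,-0.15,4],[0.1,-0.15,5.5],[0.1,-0.15,6.5],[0.1,-0.15,7],[0.1,-0.15,7.1],[0.1,-0.15,7.1],[0.1,-0.15,7.1],[0.1,-0.15,7.1],[0.1,-0.15,7.1]],"rotation":[[0,0,0],[0,0,0],[0,0,0],[0,0,0],[0,0,0],[0,0,0],[0,0,0],[0,0,0],[0,0,0],[0,0,0]],"grip":[0.2,0.2,0.2,0.2,0.2,0.2,0.2,0.2,0.2,0.2]}';python3 -c "
from h import *
go(.4526,.3105,.026,70.6)"
```

```text
time: 22.52
tool_pos: [0.453, 0.3107, 0.0272]
tool_rot: [0.0, 0.816, 0.578, 0.001]
contact_force: [-0.5, -0.2, -1.2]
gripper_width: 0.803
lin [-0.03 -0.03  0.12] rotz -0.03 | now [453.  310.7  27.2] yaw 70.57 t 22.5 F [-0.5 -0.2 -1.2]
```

```bash
python3 -m pendant '{"linear":[[0,0,0.1],[0,0,0.1],[0,0,0.1],[0,0,0.1],[0,0,0.1],[0,0,0.1],[0,0,0.1],[0,0,0.1],[0,0,0.1],[0,0,0.1]],"rotation":[[0,0,0],[0,0,0],[0,0,0],[0,0,0],[0,0,0],[0,0,0],[0,0,0],[0,0,0],[0,0,0],[0,0,0]],"grip":[0.25,0.3,0.35,0.4,0.5,0.6,0.6,0.6,0.6,0.6]}';python3 -m pendant '{"linear":[[0,0,0],[0,0,0],[0,0,-2],[0,0,-5],[0,0,-8],[0,0,-11],[0,0,-12.5],[0,0,-12.5],[0,0,-12.5],[0,0,-12.5]],"rotation":[[0,0,0],[0,0,0],[0,0,0],[0,0,0],[0,0,0],[0,0,0],[0,0,0],[0,0,0],[0,0,0],[0,0,0]],"grip":[0.7,0.7,0.7,0.7,0.7,0.7,0.7,0.7,0.7,0.7]}';python3 -c "
from h import *
go(.4564,-.0696,.15,84.4)"
```

```text
time: 23.35
tool_pos: [0.4527, 0.3106, 0.0258]
tool_rot: [0.0, 0.816, 0.578, 0.0]
contact_force: [-0.9, -0.8, 5.7]
gripper_width: 0.555
time: 24.18
tool_pos: [0.4511, 0.3098, 0.1479]
tool_rot: [-0.0, 0.816, 0.578, -0.002]
contact_force: [-0.1, -0.5, -2.0]
gripper_width: 0.554
lin [-35.6   13.12  -0.16] rotz -13.83 | now [451.1 309.8 147.9] yaw 70.57 t 24.2 F [-0.1 -0.5 -2. ]
```

```bash
python3 -m pendant '{"linear":[[-4,1.5,0],[-8,3,0],[-12,4.5,0],[-16,6,0],[-20,7.5,0],[-24,9,0],[-28,10.5,0],[-32,12,0],[-35,13,0],[-35.6,13.1,0]],"rotation":[[0,0,-1],[0,0,-3],[0,0,-5],[0,0,-7],[0,0,-9],[0,0,-11],[0,0,-13.8],[0,0,-13.8],[0,0,-13.8],[0,0,-13.8]],"grip":[0.7,0.7,0.7,0.7,0.7,0.7,0.7,0.7,0.7,0.7]}';python3 -m pendant '{"linear":[[0,0,2],[0,0,4],[0,0,6],[0,0,7],[0,0,7.5],[0,0,7.5],[0,0,7.5],[0,0,7.5],[0,0,7.5],[0,0,7.5]],"rotation":[[0,0,0],[0,0,0],[0,0,0],[0,0,0],[0,0,0],[0,0,0],[0,0,0],[0,0,0],[0,0,0],[0,0,0]],"grip":[0.7,0.7,0.7,0.7,0.7,0.7,0.7,0.7,0.7,0.7]}';python3 -c "
from h import *
go(.458,-.0690,.057,84.4)"
```

```text
time: 25.02
tool_pos: [0.4559, -0.0735, 0.1479]
tool_rot: [-0.001, 0.743, 0.669, -0.002]
contact_force: [0.8, -0.2, 0.5]
gripper_width: 0.555
time: 25.85
tool_pos: [0.4582, -0.0691, 0.0763]
tool_rot: [0.001, 0.741, 0.672, 0.001]
contact_force: [-1.0, -0.6, -1.2]
gripper_width: 0.555
lin [ 0.01 -0.02  1.93] rotz -0.02 | now [458.2 -69.1  76.3] yaw 84.38 t 25.9 F [-1.  -0.6 -1.2]
```

```bash
python3 -m pendant '{"linear":[[0,0,0.5],[0,0,1],[0,0,1.5],[0,0,1.8],[0,0,2],[0,0,2],[0,0,2],[0,0,2],[0,0,2],[0,0,2]],"rotation":[[0,0,0],[0,0,0],[0,0,0],[0,0,0],[0,0,0],[0,0,0],[0,0,0],[0,0,0],[0,0,0],[0,0,0]],"grip":[0.7,0.7,0.7,0.7,0.7,0.7,0.7,0.7,0.7,0.7]}';python3 -m pendant '{"linear":[[0,-0.1,0],[0,-0.2,0],[0,-0.3,0],[0,-0.4,0],[0,-0.5,0],[0,-0.6,0],[0,-0.7,0],[0,-0.8,0],[0,-0.85,0],[0,-0.85,0]],"rotation":[[0,0,0],[0,0,0],[0,0,0],[0,0,0],[0,0,0],[0,0,0],[0,0,0],[0,0,0],[0,0,0],[0,0,0]],"grip":[0.7,0.7,0.7,0.7,0.7,0.7,0.7,0.7,0.7,0.7]}';python3 -c "
from h import *
go(.4498,-.075,.0545,84.4)"
```

```text
time: 26.68
tool_pos: [0.4576, -0.069, 0.0554]
tool_rot: [0.0, 0.741, 0.672, 0.0]
contact_force: [0.2, 0.8, -1.7]
gripper_width: 0.556
time: 27.52
tool_pos: [0.4504, -0.0683, 0.056]
tool_rot: [0.002, 0.741, 0.671, 0.001]
contact_force: [4.2, -0.1, -1.3]
gripper_width: 0.554
lin [-0.67  0.    0.15] rotz -0.04 | now [450.4 -68.3  56. ] yaw 84.36 t 27.5 F [ 4.2 -0.1 -1.3]
```

```bash
python3 -m pendant '{"linear":[[-0.1,-0.05,0],[-0.2,-0.05,0],[-0.3,-0.05,0.05],[-0.4,-0.05,0.1],[-0.5,-0.05,0.1],[-0.6,-0.05,0.1],[-0.7,-0.05,0.1],[-0.75,-0.05,0.1],[-0.8,-0.05,0.15],[-0.8,-0.05,0.15]],"rotation":[[0,0,0],[0,0,0],[0,0,0],[0,0,0],[0,0,0],[0,0,0],[0,0,0],[0,0,0],[0,0,0],[0,0,0]],"grip":[0.7,0.7,0.7,0.7,0.7,0.7,0.7,0.7,0.7,0.7]}';python3 -c "
from h import *
go(.4498,-.075,.0545,84.4)"
```

```text
time: 28.35
tool_pos: [0.4497, -0.0759, 0.0549]
tool_rot: [0.002, 0.741, 0.671, 0.002]
contact_force: [6.1, 2.2, -0.9]
gripper_width: 0.555
lin [0.09 0.   0.04] rotz -0.07 | now [449.7 -75.9  54.9] yaw 84.33 t 28.4 F [ 6.1  2.2 -0.9]
```

```bash
python3 -m pendant '{"linear":[[-0.05,0,0.05],[-0.1,0,0.1],[-0.1,0,0.15],[-0.1,0,0.15],[-0.1,0,0.15],[-0.1,0,0.15],[-0.1,0,0.15],[-0.1,0,0.15],[-0.1,0,0.15],[-0.1,0,0.15]],"rotation":[[0,0,0],[0,0,0],[0,0,0],[0,0,0],[0,0,0],[0,0,0],[0,0,0],[0,0,0],[0,0,0],[0,0,0]],"grip":[0.7,0.7,0.7,0.7,0.7,0.7,0.7,0.7,0.7,0.7]}'; python3 -m pendant '{"linear":[[0,0,0],[0,0,0],[0,0,0],[0,0,0],[0,0,-2],[0,0,-5],[0,0,-8],[0,0,-11],[0,0,-12],[0,0,-12]],"rotation":[[0,0,0],[0,0,0],[0,0,0],[0,0,0],[0,0,0],[0,0,0],[0,0,0],[0,0,0],[0,0,0],[0,0,0]],"grip":[0.25,0.25,0.25,0.25,0.25,0.25,0.25,0.25,0.25,0.25]}';python3 - <<'E'
from h import *
manip.grab_frame("wrist")
cal=manip.calibration("wrist");w=manip.grab_frame("wrist")
cv2.imwrite("pics/w9.png",w[:,:,::-1])
print(*rect(cast(blob(w,(250,190),(25,20,50),(36,75,255),75),cal,.038)))
cal=manip.calibration("top");t=manip.grab_frame("top")
c=blob(t,(163,142),(10,100,60),(25,255,255),25);print(c.min(0),c.max(0))
go(.61,.30,.17,84.4)
cv2.imwrite("pics/ww.png",np.hstack([w[90:260,180:350],cv2.resize(t[117:167,138:188],(170,170),interpolation=0)])[:,:,::-1].repeat(2,0).repeat(2,1))
E
```

```text
time: 29.18
tool_pos: [0.4497, -0.076, 0.054]
tool_rot: [0.001, 0.741, 0.671, 0.003]
contact_force: [3.9, 6.9, 4.9]
gripper_width: 0.546
time: 30.02
tool_pos: [0.4494, -0.0778, 0.1755]
tool_rot: [0.003, 0.741, 0.671, 0.001]
contact_force: [0.5, -0.6, 0.2]
gripper_width: 0.751
[455.2 -75.3] [105.3  46.8] -5.6
[155 134] [170 149]
lin [ 3.910e+01  1.258e+01 -1.000e-02] rotz -0.04 | now [446.4 -76.7 170. ] yaw 84.36 t 30.2 F [ 0.3  0.1 -0.3]
```

View pics/ww.png

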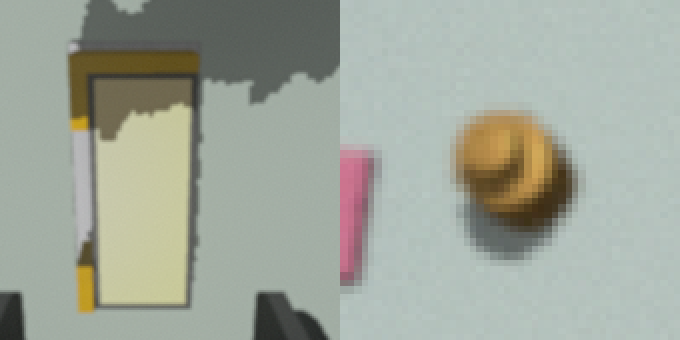

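Cream is flush (left crop). The weight is at about (160,140) in the top view. Moving above the weight for a close measurement.

```bash
python3 -m pendant '{"linear":[[4,0,0],[8,0,0],[12,0,0],[16,0,0],[20,2,0],[24,4,0],[28,6,0],[32,8,0],[36,10,0],[39,12.5,0]],"rotation":[[0,0,0],[0,0,0],[0,0,0],[0,0,0],[0,0,0],[0,0,0],[0,0,0],[0,0,0],[0,0,0],[0,0,0]],"grip":[0.3,0.3,0.3,0.3,0.3,0.3,0.3,0.3,0.3,0.3]}';python3 - <<'E'
from h import *
tc=manip.calibration("top")
print(cast([[160,140.5]],tc,.061)*1000,cast([[162.5,141.5]],tc,.04)*1000)
manip.grab_frame("wrist");manip.grab_frame("wrist")
go(.6125,.305,.12,84.4)
cal=manip.calibration("wrist");np.save("w10.npy",cal);w=manip.grab_frame("wrist");cv2.imwrite("pics/w10.png",w[:,:,::-1])
E
```

```text
time: 31.0
tool_pos: [0.6006, 0.2916, 0.1681]
tool_rot: [-0.001, 0.741, 0.672, -0.003]
contact_force: [1.1, -1.0, -0.4]
gripper_width: 0.7
[[616.13279354 303.16023287]] [[619.0974189  302.80688596]]
lin [1.31 0.92 4.59] rotz 0.16 | now [602.4 292.9 166. ] yaw 84.56 t 31.1 F [-0.4 -0.3 -1.7]
```

View pics/w10.png

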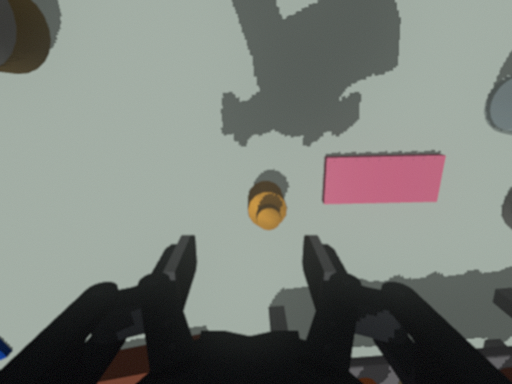

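The weight's knob is at (268,217). The pink board beside it is low, at (325–445,178), so the fingers will clear it.

Run:
```python
from h import *
cal=np.load("w10.npy",allow_pickle=True).item();w=cv2.imread("pics/w10.png")[:,:,::-1].copy()
c=blob(w,(268,210),(10,110,50),(28,255,255),35);b=blob(w,(268,210),(10,110,120),(28,255,255),35)
print(c.min(0),c.max(0),b.min(0),b.max(0))
print(cast([[268.5,217.5]],cal,.061)*1000,cast([[267,210]],cal,.04)*1000)
go(.618,.303,.12,84.4)
```

```text
[248 191] [285 229] [248 192] [285 229]
[[621.98387098 309.1210441 ]] [[623.31413351 308.94378932]]
lin [1.38 1.59 4.66] rotz 0.11 | now [601.2 290.9 166.7] yaw 84.51 t 31.1 F [-1.  -0.1  0.1]
```

```bash
python3 -m pendant '{"linear":[[0.5,0.5,1],[1,1,2],[1.5,1.8,3],[1.7,1.8,4],[1.7,1.8,4.6],[1.7,1.8,4.6],[1.7,1.8,4.6],[1.7,1.8,4.6],[1.7,1.8,4.6],[1.7,1.8,4.6]],"rotation":[[0,0,0],[0,0,0],[0,0,0],[0,0,0],[0,0,0],[0,0,0],[0,0,0],[0,0,0],[0,0,0],[0,0,0]],"grip":[0.3,0.3,0.3,0.3,0.3,0.3,0.3,0.3,0.3,0.3]}';python3 - <<'E'
from h import *
cal=manip.calibration("wrist");np.save("w11.npy",cal);w=manip.grab_frame("wrist");cv2.imwrite("pics/w11.png",w[:,:,::-1])
cv2.imwrite("pics/w11c.png",w[160:280,190:340].repeat(4,0).repeat(4,1)[:,:,::-1])
go(.62,.306,.07,84.4)
E
```

```text
time: 31.98
tool_pos: [0.6219, 0.3048, 0.1272]
tool_rot: [0.0, 0.741, 0.671, 0.001]
contact_force: [-0.4, 0.6, -0.2]
gripper_width: 0.701
lin [ 0.09 -0.2   5.7 ] rotz -0.03 | now [621.9 304.8 127. ] yaw 84.37 t 32.0 F [-0.1 -0.3  0. ]
```

View pics/w11c.png

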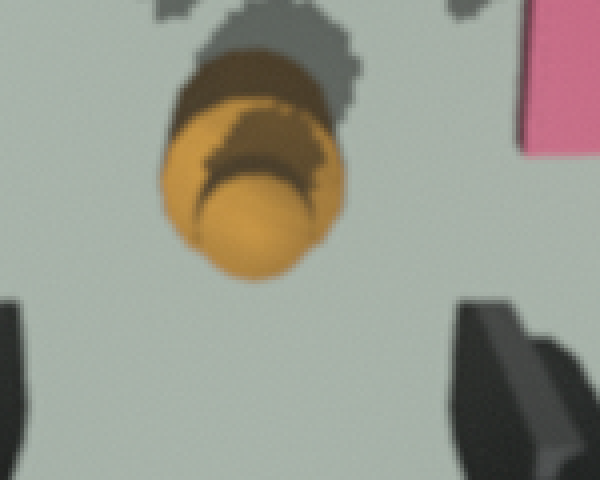

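Run:
```python
from h import *
cal=np.load("w11.npy",allow_pickle=True).item()
a=cast([[253.2,215.7]],cal,.0615);b=cast([[252.7,204.7]],cal,.04)
print(a*1000,b*1000)
m=(a+b)[0]/2;go(*m,.07,84.4)
```

```text
[[622.25646333 308.99601867]] [[622.05973549 308.92905521]]
lin [ 0.41 -0.02  5.7 ] rotz -0.03 | now [621.9 304.8 127. ] yaw 84.37 t 32.0 F [-0.1 -0.3  0. ]
```

Both circles agree on (622,309). Descending to grip the knob.

```bash
python3 -m pendant '{"linear":[[0.35,0,1],[0.35,0,2],[0.35,0,3],[0.35,0,4],[0.35,0,5],[0.35,0,5.4],[0.35,0,5.6],[0.35,0,5.6],[0.35,0,5.6],[0.35,0,5.6]],"rotation":[[0,0,0],[0,0,0],[0,0,0],[0,0,0],[0,0,0],[0,0,0],[0,0,0],[0,0,0],[0,0,0],[0,0,0]],"grip":[0.3,0.3,0.3,0.3,0.3,0.3,0.3,0.3,0.3,0.3]}';python3 -c "
from h import *
go(.6222,.3087,.07,84.4)"
```

```text
time: 32.87
tool_pos: [0.6225, 0.3084, 0.071]
tool_rot: [0.0, 0.741, 0.671, 0.001]
contact_force: [0.6, -0.0, -1.2]
gripper_width: 0.701
lin [ 0.03 -0.03  0.1 ] rotz -0.03 | now [622.5 308.4  71. ] yaw 84.37 t 32.9 F [ 0.6 -0.  -1.2]
```

```bash
python3 -m pendant '{"linear":[[0,0,0.1],[0,0,0.1],[0,0,0.1],[0,0,0.1],[0,0,0.1],[0,0,0.1],[0,0,0.1],[0,0,0.1],[0,0,0.1],[0,0,0.1]],"rotation":[[0,0,0],[0,0,0],[0,0,0],[0,0,0],[0,0,0],[0,0,0],[0,0,0],[0,0,0],[0,0,0],[0,0,0]],"grip":[0.4,0.5,0.55,0.6,0.65,0.7,0.75,0.8,0.85,0.9]}';python3 -m pendant '{"linear":[[0,0,0],[0,0,0],[0,0,0],[0,0,0],[0,0,-0.5],[0,0,-1],[0,0,-1.5],[0,0,-1.5],[0,0,-1.5],[0,0,-1.5]],"rotation":[[0,0,0],[0,0,0],[0,0,0],[0,0,0],[0,0,0],[0,0,0],[0,0,0],[0,0,0],[0,0,0],[0,0,0]],"grip":[0.95,0.95,0.95,0.95,0.95,0.95,0.95,0.95,0.95,0.95]}';python3 -c "
from h import *
w=manip.grab_frame('wrist');cv2.imwrite('pics/w12.png',w[:,:,::-1])
go(.4498,-.075,.17,84.4)"
```

```text
time: 33.7
tool_pos: [0.622, 0.3081, 0.0695]
tool_rot: [0.0, 0.741, 0.672, -0.0]
contact_force: [-1.2, -1.4, 1.4]
gripper_width: 0.222
time: 34.53
tool_pos: [0.6217, 0.3083, 0.0838]
tool_rot: [-0.0, 0.741, 0.672, -0.0]
contact_force: [0.7, 0.6, -4.6]
gripper_width: 0.222
lin [-39.82 -13.34  -8.62] rotz -0.03 | now [621.6 308.2  83.6] yaw 84.37 t 34.6 F [-0.1 -0.4 -3.4]
```

View pics/w12.png

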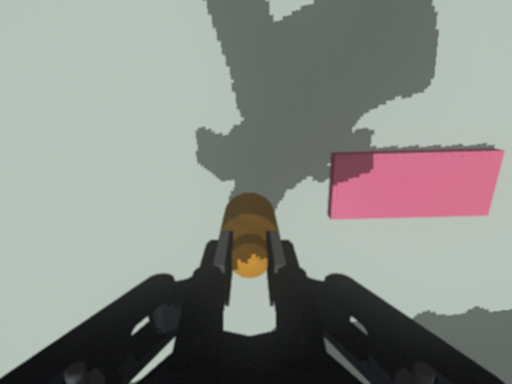

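The weight is held by the knob and hangs upright (250,240), with -3.4 N matching 0.36 kg. Lifting and carrying it gently.

```bash
python3 -m pendant '{"linear":[[0,0,-1],[0,0,-3],[0,0,-5],[-1,-1,-7],[-2,-2,-8.6],[-4,-4,-8.6],[-6,-6,-8.6],[-8,-8,-8.6],[-10,-10,-8.6],[-12,-12,-8.6]],"rotation":[[0,0,0],[0,0,0],[0,0,0],[0,0,0],[0,0,0],[0,0,0],[0,0,0],[0,0,0],[0,0,0],[0,0,0]],"grip":[0.95,0.95,0.95,0.95,0.95,0.95,0.95,0.95,0.95,0.95]}';python3 -m pendant '{"linear":[[-3,-1,0],[-6,-1.3,0],[-9,-1.3,0],[-12,-1.3,0],[-15,-1.3,0],[-18,-1.3,0],[-21,-1.3,0],[-24,-1.3,0],[-26.5,-1.3,0],[-27.5,-1.3,0]],"rotation":[[0,0,0],[0,0,0],[0,0,0],[0,0,0],[0,0,0],[0,0,0],[0,0,0],[0,0,0],[0,0,0],[0,0,0]],"grip":[0.95,0.95,0.95,0.95,0.95,0.95,0.95,0.95,0.95,0.95]}';python3 -c "
from h import *
manip.grab_frame('wrist')
go(.4498,-.075,.115,84.4)"
```

```text
time: 35.42
tool_pos: [0.4896, 0.1999, 0.1707]
tool_rot: [0.0, 0.741, 0.672, 0.0]
contact_force: [0.4, -0.8, -2.9]
gripper_width: 0.22
time: 36.25
tool_pos: [0.4505, -0.0745, 0.1711]
tool_rot: [0.001, 0.742, 0.67, -0.0]
contact_force: [0.1, 0.2, -3.3]
gripper_width: 0.217
lin [-0.02 -0.09  5.61] rotz -0.23 | now [450.6 -74.7 171.1] yaw 84.17 t 36.3 F [-0.6 -1.3 -3.7]
```

```bash
python3 -m pendant '{"linear":[[0,-0.05,1],[0,-0.05,2],[0,-0.05,3],[0,-0.05,4],[0,-0.05,5],[0,-0.05,5.4],[0,-0.05,5.8],[0,-0.05,5.8],[0,-0.05,5.8],[0,-0.05,5.8]],"rotation":[[0,0,0],[0,0,0],[0,0,0],[0,0,0],[0,0,0],[0,0,0],[0,0,0],[0,0,0],[0,0,0],[0,0,0]],"grip":[0.95,0.95,0.95,0.95,0.95,0.95,0.95,0.95,0.95,0.95]}';python3 -c "
from h import *
manip.grab_frame('wrist')
go(.4498,-.075,.1075,84.4)
w=manip.grab_frame('wrist');cv2.imwrite('pics/w13.png',w[:,:,::-1])"
```

```text
time: 37.13
tool_pos: [0.4508, -0.0719, 0.1127]
tool_rot: [0.001, 0.741, 0.672, 0.0]
contact_force: [0.2, -0.2, -4.2]
gripper_width: 0.22
lin [-0.31 -0.07  0.54] rotz -0.03 | now [450.8 -71.9 112.9] yaw 84.37 t 37.2 F [ 0.4  0.6 -3.8]
```

View pics/w13.png

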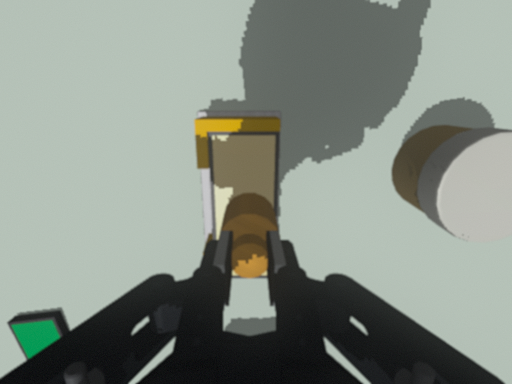

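The weight is above the middle of cream, about 3 mm off in +y. Correcting that and lowering slowly.

```bash
python3 -m pendant '{"linear":[[-0.15,0,0],[-0.3,-0.05,0.1],[-0.3,-0.05,0.2],[-0.3,-0.05,0.3],[-0.3,-0.05,0.35],[-0.3,-0.05,0.4],[-0.3,-0.05,0.45],[-0.3,-0.05,0.5],[-0.3,-0.05,0.5],[-0.3,-0.05,0.5]],"rotation":[[0,0,0],[0,0,0],[0,0,0],[0,0,0],[0,0,0],[0,0,0],[0,0,0],[0,0,0],[0,0,0],[0,0,0]],"grip":[0.95,0.95,0.95,0.95,0.95,0.95,0.95,0.95,0.95,0.95]}';python3 -c "
from h import *
go(.4498,-.075,.1075,84.4)"
```

```text
time: 38.07
tool_pos: [0.4497, -0.0747, 0.1075]
tool_rot: [0.0, 0.741, 0.672, 0.0]
contact_force: [-0.7, 0.2, -0.5]
gripper_width: 0.224
lin [-0.03  0.02 -0.  ] rotz -0.03 | now [449.7 -74.7 107.5] yaw 84.37 t 38.1 F [-0.7  0.2 -0.5]
```

```bash
python3 -m pendant '{"linear":[[0,0,0.05],[0,0,0.05],[0,0,0.05],[0,0,0.05],[0,0,0.05],[0,0,0.05],[0,0,0.05],[0,0,0.05],[0,0,0.05],[0,0,0.05]],"rotation":[[0,0,0],[0,0,0],[0,0,0],[0,0,0],[0,0,0],[0,0,0],[0,0,0],[0,0,0],[0,0,0],[0,0,0]],"grip":[0.95,0.95,0.75,0.7,0.65,0.6,0.5,0.4,0.4,0.4]}';python3 -m pendant '{"linear":[[0,0,-0.3],[0,0,-1],[0,0,-2],[0,0,-4],[0,0,-6],[0,0,-8],[0,0,-10],[0,0,-12],[0,0,-12],[0,0,-12]],"rotation":[[0,0,0],[0,0,0],[0,0,0],[0,0,0],[0,0,0],[0,0,0],[0,0,0],[0,0,0],[0,0,0],[0,0,0]],"grip":[0.4,0.4,0.4,0.4,0.4,0.4,0.4,0.4,0.4,0.4]}';python3 - <<'E'
from h import *
manip.grab_frame("wrist");manip.grab_frame("wrist")
go(.45,-.075,.22,84.4)
cal=manip.calibration("wrist");np.save("w14.npy",cal);w=manip.grab_frame("wrist");t=manip.grab_frame("top")
a=w[80:260,150:400].repeat(2,0).repeat(2,1);b=cv2.resize(t[105:265,220:420],(300,240))
o=np.zeros((600,500,3),np.uint8);o[:360]=a;o[360:600,:300]=b;cv2.imwrite("pics/w14.png",o[:,:,::-1])
E
```

```text
time: 38.9
tool_pos: [0.4495, -0.0747, 0.1066]
tool_rot: [-0.0, 0.741, 0.672, -0.0]
contact_force: [0.3, -0.4, -0.1]
gripper_width: 0.599
time: 39.73
tool_pos: [0.4504, -0.075, 0.2289]
tool_rot: [0.002, 0.741, 0.672, 0.001]
contact_force: [0.3, -0.2, 0.1]
gripper_width: 0.6
lin [-0.04  0.1   0.6 ] rotz -0.03 | now [449.1 -74.5 226. ] yaw 84.37 t 39.8 F [ 0.3 -0.4  0.5]
```

View pics/w14.png

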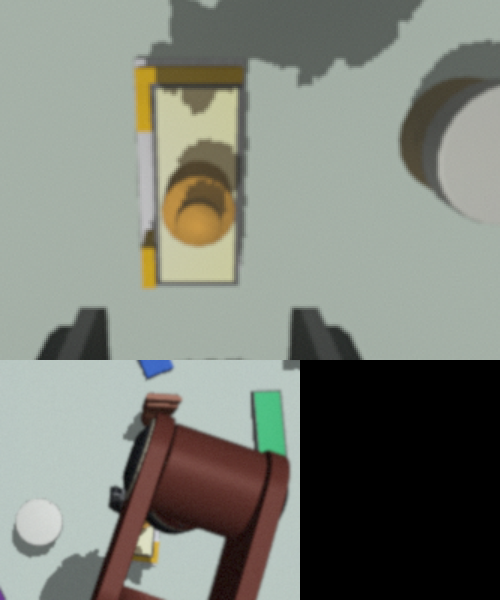

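Run:
```python
from h import *
cal=np.load("w14.npy",allow_pickle=True).item()
f=lambda p,z:cast(np.array(p)/2+[149.75,79.75],cal,z)*1000
print('weight',f([(199,211)],.078),f([(199,223)],.0995))
q=f([(153,85),(238,86),(239,285),(158,285)],.038);print('cream',q.mean(0),rect(q/1000))
manip.grab_frame("scene");print(manip.state()['joint_vel'].round(3));manip.job_done()
```

```text
weight [[451.19588534 -73.39648515]] [[450.45296701 -73.33749026]]
cream [451.38564001 -74.4893738 ] (array([451.3, -73.7]), array([118.3,  49.2]), -5.6)
[-0.002  0.004 -0.004  0.     0.001  0.   ]
the job is handed in; nothing more can be done
```

The brown, copper and cream boards are stacked in the jig in that order. Each was pressed against both fences until the force sensor showed contact (about 4–9 N). The brass weight was then lowered onto the cream board and released without a drop, and the job was handed in at about 40 s of the 115 s allowed.

**Boards:** I measured the jig centre at (449.8, -75.0) mm with a yaw of about -5.6°.

| Board | Measured centre (mm) | Yaw | When measured |
|---|---|---|---|
| Brown | (450.1, -74.8) | -5.7° | just after placing |
| Copper | (450.1, -74.9) | -5.6° | just after placing |
| Cream | about (451.3, -74) | -5.6° | final picture, hand-read corners (±1–2 mm) |

**Weight:** It stands upright at (450.8, -73.4) mm, within about 2 mm of the cream board's centre. The gripper was clear, about 12 cm above where it let go.

**Checks that disagreed:**
- The first colour mask of the cream board lost a shadowed end, so it read about 5 mm off in x. Its visible edges and the final corners fit flush.
- The overhead camera put the weight about 6 mm from where the wrist camera did. I used the close wrist view, and the grasp confirmed it.
- In the last overhead picture the arm hid part of the scene. The jar, tube and green board were never approached or touched, but I did not measure their positions again.

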